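# Close the carton jig by one turn of its hand wheel

## Robot

A 6-joint arm with a two-finger parallel gripper is mounted at the origin on the work surface. World frame = base frame: x ahead of the robot, y to its left, z up, the work surface at z = 0. Lengths are in m, angles in rad, forces in N, time in s.
With the tool pointing down it reaches from about 0.425 to 0.95 m from the base axis. Payload 14.7 kg.
Tool frame: the origin (TCP) lies on the centre line of the jaws, within the pads' length; the fingertips stand 25 mm ahead of it and the grasp point (between the pads) lies 6 mm ahead of it (nose_length is the y of the fingertips in the tool frame, in m); y points along the fingers, z is the direction in which the jaws open and shut, and the axes are right-handed (so a half turn about y gives the same grasp; the last joint's range is limited). The gripper opens to 85 mm and grips with 20 to 120 N. Pads are 22 mm wide; open, the fingers measure 114 mm over their backs; the gripper's body (76 mm by 85 mm) begins 54 mm behind the grasp point. The pads swing forward as they close: fully open they stand 13 mm farther back than shut.
Start: joints at [-1.206, 0.48, 1.596, -0, 1.065, -0.047], TCP at [0.26, -0.596, 0.256] pointing down, gripper open.
Joint ranges: [-2.75, 2.75], [-0.82, 2.05], [0.23, 2.67], [-1.56, 4.7], [0.09, 2.69], [-2.92, 2.92]. Speed limits (rad/s): [1.89, 1.89, 2.39, 3.01, 3.01, 3.01].

## Interface

Orientations are given as a rotation vector (axis times angle).
In Python, from workcell import state, capture, close_job, search_frame, nose_length gives the robot as it stands. The module is installed in compiled form; this text tells all that it offers.
- The arm moves only by the tool drive_tool, never from a script. Its argument "steps" is a list of rows, each a list of 3 entries, a list of its own where there are three numbers: the opening in per cent of the stroke, from 0 (shut) to 100 (fully open), then the shift along the tool's x, y, z in m, then the turn, a rotation vector about the tool's x, y, z in rad. A call has 1 to 12 rows; each row is the pose to reach, as a shift and turn from the pose measured when the call began, along the tool's axes at that moment; what a row does not reach only later rows make up. A row lasts 1/10 s, in which the tool goes at most 50 mm and 8.59 degrees, less where a joint would pass 70% of its speed; a pose out of reach is approached as far as the arm can. A call with a gripper value outside its range is refused whole. The fingers move at their own pace and stop on an object; "grip_force" is the grip in N (left out, the last holds). Time passes only in rows, so rows that repeat a pose let the fingers close. It gives the time, the measured TCP pose, the force and the opening at its end, in the units of the state.
- state(): the state, without advancing time (a new reading comes with each control period).
- capture(name): name is "side" or "top" or "wrist"; returns a dict with "img" (420x560x3 uint8, red, green, blue), "fx", "fy", "cx", "cy" (pixels), "R" (3x3) and "t" (3): a world point X has camera coordinates R X + t; the wrist camera has in their place "T_tool_cam" (4x4, takes a point from camera to tool coordinates, whose origin is the TCP and whose axes are the tool frame's). Camera axes: x right, y down, z forward; pixel columns grow to the right and rows downward; lengths in m; the calibration is good to about 2 mm. A picture is of the moment at which its call begins: read the wrist's pose just before it. There is no depth.
- close_job(): hands the job in, once; it reports no verdict.
Trained networks look in the newest picture that a camera, given by its name, has taken for a name from the list of things; names that differ only in an ending like _2 or _b are one class to them, and where a whole thing is asked for, a point or a joint stands for the part that bears it (a point fixed in the world has none). Each returns a list of dicts, best first, with "conf" (0 to 1); they miss things now and then, are a little off and sometimes report something else, mostly with a low value. They report only what shows in the picture. A call takes as long as a camera call. They do not tell look-alikes from the thing itself.
- search_frame(label, camera): "xyz" ([x, y, z] in m, in world coordinates, good to about 4 mm: the middle of the surface that is visible of it).
The state is a dict: "t": time; "joint_pos": joint angles; "qd": joint speeds; "effort": joint torques, N m; "eef_pos": TCP position; "tcp_rot": TCP orientation; "contact_force": force on the tool from outside, world axes, zero at the start; "torque": the same for the moment, N m; "gripper_width": finger opening in m.
Only numpy, scipy, OpenCV 4.12 (cv2) and the standard library are available. Lean on these libraries where they do the work, as an engineer would, in place of code of your own. Each camera call takes 0.05 s, during which the arm holds its last target.

## Task

Push the carton jig's hand wheel round by its upright handle through exactly one full turn, clockwise seen from above, so that the handle comes back abreast of the steel pointer it started at and the fence has closed up to just short of the carton. Only push the handle with the fingers: do not pinch it, do not turn the wheel backwards and do not run well past the pointer. Leave the carton and everything else on the bench where it is, and finish clear of the wheel.

Things in the scene. Friction and masses are not known exactly. Their poses are not given: they have to be found in the camera images.
- handwheel (a joint): turn of the hand wheel, rad: 0 at the start, grows as the wheel is pushed clockwise seen from above; one full turn is 6.283. The wheel is stiff: it takes 2 to 3 N at the handle to move and stays where it is left. It lies level, with a vertical axis; its bright metal rim is 16 mm thick and 152 mm in outside diameter, with three spokes and a low hub (hub top 10 mm above the wheel's middle plane, 110 mm above the table).
- wheel_axis (a point): point on the wheel's vertical axis, level with the top of the rim, 108 mm above the table. It is fixed; its y axis points along the jig's bed, from the wheel towards the carton. The wheel sits on a round grey column 104 mm across at the foot.
- handle: the black upright handle at the end of one spoke, mounted on the wheel, 68 mm from its axis: a cylinder 24 mm across whose top is 164 mm above the table; the origin is at its foot, 106 mm above the table. It spins freely about its own axis and does not slide or lift. Free space all round it above the rim.
- handle_mid (a point): point on the handle's axis half-way up its grip, 138 mm above the table
- index (a point): top of the small fixed steel pointer that stands just outside the rim, 90 mm from the wheel's axis, 104 mm above the table: at the start the handle stands exactly abreast of it, at the same angle about the axis
- fence (a joint): travel of the jig's fence (grey upright plate, 180 mm wide, 80 mm high) towards the carton, m: 0 at the start, driven by the wheel, 30 mm a turn. The carton is about 34 mm away at the start.
- carton_mid (a point): the brown carton, 170 x 120 x 85 mm, standing on the jig's bed against the end stop; the point is at its centre
- tape_roll_mid (a point): roll of amber packing tape lying flat, 100 mm across, 48 mm high; the point is at its centre
- stapler_mid (a point): stapler, 34 x 130 x 47 mm; the point is at its centre
- small_box_mid (a point): small black box, 100 x 80 x 50 mm; the point is at its centre
- bottle_mid (a point): upright water bottle, 66 mm across, 190 mm high; the point is at its centre
- tumbler_mid (a point): open steel tumbler, 76 mm across, 100 mm high; the point is at its centre
- scanner_mid (a point): hand-held scanner lying flat, about 60 x 165 x 35 mm; the point is at its centre
There are look-alikes about, which are no part of the job. What is shaped like the part that bears handwheel but yellow is not meant.

How it is judged:
By the outcome, as a careful person would: the job done as asked, in the order asked, and still so for the second after the job is handed in, with the robot touching nothing.
It also fails if it takes over 51 s, if anything falls off the work surface, if the arm or the gripper's body presses on something with over 40 N, if the wrist force passes 120 N, or if a joint passes its speed limit or range.

## Working session

There is one attempt and no reset: what is moved stays moved. The work goes in short steps, Python scripts to look and compute and a tool call to move; the robot and the scene stay as the last step left them, time stands still between calls to the robot, and variables do not carry over. Pictures are saved under pics/ and viewed, and the job is handed in when it is done.

Besides the shell and the picture viewer there is one more tool, called after "Request:" by a JSON object that holds its "api" and its "payload". drive_tool: Moves the arm, as the interface text tells. Its arguments: {"type":"object","properties":{"steps":{"type":"array","items":{"type":"array"}},"grip_force":{"type":"number"}},"required":["steps"]}

```bash
mkdir -p pics; python3 - <<'E'
from workcell import *
import cv2
print(state()); print(nose_length)
for c in ["side","top"]:
    d=capture(c); cv2.imwrite(f"pics/{c}0.png",d["img"][:,:,::-1]); print(c,d["fx"],d["cx"],d["cy"],d["R"],d["t"])
    for n in ["handwheel","handle","handle_mid","wheel_axis","index","fence","carton_mid","bottle_mid","tumbler_mid"]:
        try: print(n,[(x["xyz"],round(x["conf"],2)) for x in search_frame(n,c)])
        except Exception as e: print(n,e)
E
```

```text
{'t': 0.0, 'joint_pos': array([-1.20559048e+00,  4.80828642e-01,  1.59692165e+00, -9.02680909e-07,
        1.06510702e+00, -4.66022647e-02]), 'qd': array([-9.40858097e-04,  1.25120239e-03,  8.30402676e-05, -1.64340068e-03,
        8.74597907e-04, -2.27253211e-04]), 'effort': array([ 4.38930583e-03, -9.50619793e+01, -4.30176115e+01, -1.45100225e-04,
        1.23059488e-02, -1.09808893e-04]), 'eef_pos': array([ 0.26004309, -0.59526421,  0.25565665]), 'tcp_rot': array([-0.41682967,  1.99598522, -1.99344105]), 'contact_force': array([0.46886984, 0.24105926, 0.28121415]), 'torque': array([-0.02651833, -0.0520154 , -0.00871945]), 'gripper_width': 0.0853836651241538}
0.025
side 443.79864248962326 287.6022800935455 208.995092515875 [[-0.9929503  -0.11759039  0.01490659]
 [-0.09018973  0.66792699 -0.73874173]
 [ 0.07691241 -0.73487824 -0.67382375]] [0.53141888 0.13742645 1.06413116]
handwheel [([0.5366, -0.012, 0.1067], 0.63), ([0.2753, 0.22, 0.1094], 0.57)]
handle [([0.2485, 0.2741, 0.1504], 0.92), ([0.512, 0.0468, 0.1496], 0.53)]
handle_mid [([0.2541, 0.2756, 0.1504], 0.57), ([0.5115, 0.038
[... 637 characters left out ...]
0791 -0.00429908 -0.99760685]] [-0.02997019  0.53643778  1.13844671]
handwheel [([0.5417, -0.025, 0.1085], 0.64), ([0.2747, 0.211, 0.1059], 0.56)]
handle [([0.5349, -0.0244, 0.1038], 0.74), ([0.2478, 0.263, 0.163], 0.58), ([0.5117, 0.034, 0.1645], 0.42)]
handle_mid [([0.248, 0.2606, 0.1657], 0.74), ([0.541, -0.0267, 0.1045], 0.49), ([0.5117, 0.0307, 0.1663], 0.41)]
wheel_axis [([0.5372, 0.1199, 0.0349], 0.74)]
index [([0.5351, -0.023, 0.1025], 0.8), ([0.2805, 0.2102, 0.1056], 0.71), ([0.5131, 0.0316, 0.1623], 0.2)]
fence [([0.5486, 0.1034, 0.0867], 0.93)]
carton_mid [([0.5641, 0.2005, 0.1049], 0.67)]
bottle_mid [([0.6644, -0.2226, 0.1293], 0.65)]
tumbler_mid [([0.7164, 0.013, 0.0432], 0.75)]
```

View pics/side0.png

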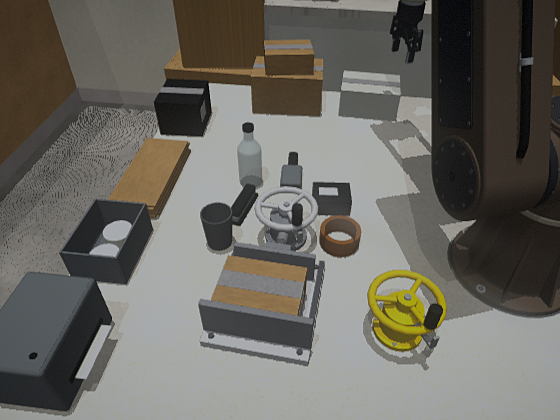

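View pics/top0.png

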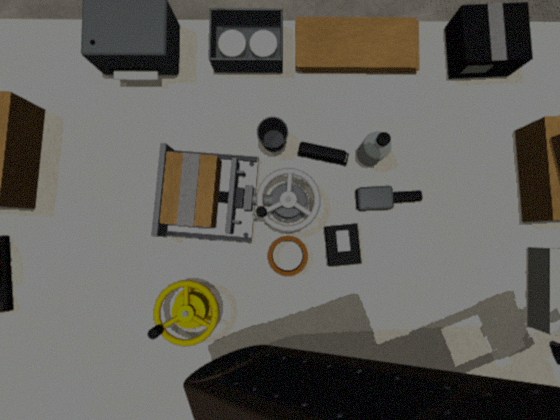

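The side view shows the bright wheel around (287,210) and the top view shows it at (289,200), with its handle at (262,211). The yellow wheel is the look-alike. I'll zoom in and refine the measurements.

```bash
cat > h.py <<'E'
import numpy as np, cv2
from workcell import *
def px2w(d,u,v,z):
    R=np.array(d["R"]);t=np.array(d["t"]);C=-R.T@t
    r=R.T@np.array([(u-d["cx"])/d["fx"],(v-d["cy"])/d["fy"],1])
    return C+r*(z-C[2])/r[2]
def w2px(d,X):
    c=np.array(d["R"])@X+np.array(d["t"]); return np.array([d["fx"]*c[0]/c[2]+d["cx"],d["fy"]*c[1]/c[2]+d["cy"]])
def draw(d,ctr,th,roi,fn,s=6):
    u0,v0,u1,v1=roi
    im=cv2.resize(d["img"][v0:v1,u0:u1,::-1].copy(),None,fx=s,fy=s,interpolation=cv2.INTER_CUBIC)
    def ring(c,z,r,col):
        a=np.linspace(0,2*np.pi,90)
        p=[((w2px(d,np.array([c[0]+r*np.cos(x),c[1]+r*np.sin(x),z]))-[u0,v0]+.5)*s) for x in a]
        cv2.polylines(im,[np.int32(p)],True,col,1)
    if ctr is not None:
        ring(ctr,.108,.076,(0,0,255)); 
        h=np.array(ctr)+.068*np.array([np.cos(th),np.sin(th)])
        ring(h,.164,.012,(0,255,0)); ring(h,.11,.012,(255,255,0))
        i=np.array(ctr)+.09*np.array([np.cos(th),np.sin(th)]); ring(i,.104,.003,(255,0,255))
    cv2.imwrite(fn,im)
E
python3 - <<'E'
from h import *
d=capture("top"); e=capture("side")
draw(d,(.541,-.025),np.arctan2(.057,-.029),(230,150,340,250),"pics/t1.png")
draw(e,(.541,-.025),np.arctan2(.057,-.029),(230,160,340,260),"pics/s1.png")
E
```

```text
(no output)
```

View pics/t1.png

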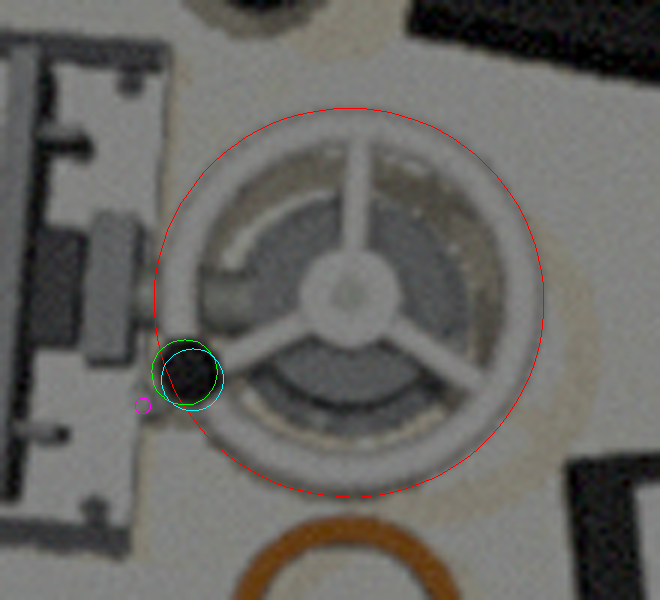

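View pics/s1.png

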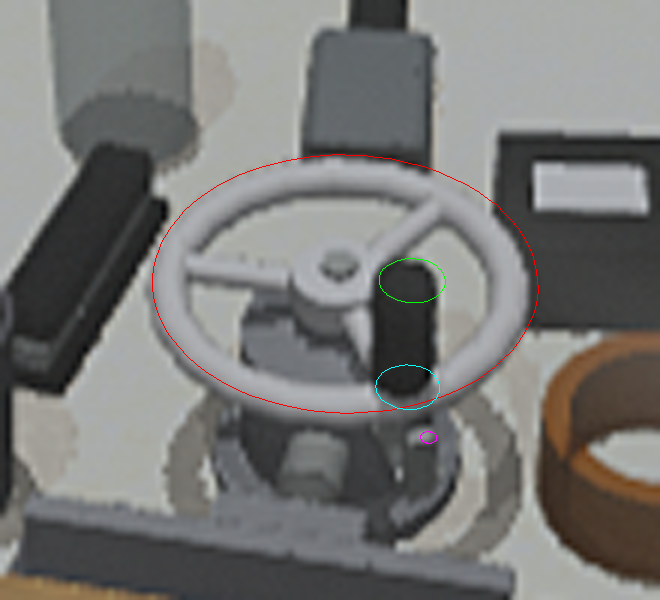

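```bash
python3 - <<'E'
from h import *
d=capture("top"); e=capture("side")
def p(d,o,x,y,z): return px2w(d,o[0]+x/6-.5,o[1]+y/6-.5,z).round(4)
T=(230,150);S=(230,160)
print("hub",p(d,T,350,295,.110),p(e,S,340,260,.110))
print("rim c top",p(d,T,(162+534)/2,(112+490)/2,.1), "side",p(e,S,(150+530)/2,(158+416)/2,.1))
print("width", p(d,T,162,301,.1),p(d,T,534,301,.1))
print("handle top",p(d,T,187,372,.164),p(e,S,404,277,.164))
print("handle foot side",p(e,S,404,378,.108))
print("index side",p(e,S,424,437,.104),"top",p(d,T,153,397,.104))
E
```

```text
hub [ 0.5435 -0.0254  0.11  ] [ 0.5441 -0.0326  0.11  ]
rim c top [ 0.5419 -0.0246  0.1   ] side [ 0.5434 -0.0277  0.1   ]
width [0.5416 0.0484 0.1   ] [ 0.5423 -0.0977  0.1   ]
handle top [0.5103 0.0347 0.164 ] [0.5133 0.0341 0.164 ]
handle foot side [0.5122 0.0289 0.108 ]
index side [0.5019 0.0552 0.104 ] top [0.5037 0.0513 0.104 ]
```

```bash
python3 - <<'E'
from h import *
from scipy.spatial.transform import Rotation as Ro
R=Ro.from_rotvec(state()["tcp_rot"]).as_matrix();print(R.round(3))
print("x az",np.degrees(np.arctan2(R[1,0],R[0,0])),"z az",np.degrees(np.arctan2(R[1,2],R[0,2])))
E
```

```text
[[-0.916 -0.     0.4  ]
 [-0.4    0.    -0.916]
 [ 0.    -1.    -0.   ]]
x az -156.40711017052274 z az -66.40711019527389
```

```bash
cat >> h.py <<'E'
from scipy.spatial.transform import Rotation as Ro
import json
A=np.array([.5425,-.0265]); TH0=np.radians(117.0)
def Rz(zaz):  # zaz deg -> tool R, y down
    a=np.radians(zaz); z=np.array([np.cos(a),np.sin(a),0]);y=np.array([0,0,-1.]);return np.array([np.cross(y,z),y,z]).T
def zaz():
    R=Ro.from_rotvec(state()["tcp_rot"]).as_matrix(); return np.degrees(np.arctan2(R[1,2],R[0,2]))
def gen(way,op=0):
    s=state();p=np.array(s["eef_pos"]);R=Ro.from_rotvec(s["tcp_rot"]).as_matrix()
    rows=[]
    for x,y,z,a in way:
        dt=R.T@(np.array([x,y,z])-p); rv=Ro.from_matrix(R.T@Rz(a)).as_rotvec()
        rows.append([op,[round(float(v),3)+0. for v in dt],[round(float(v),2)+0. for v in rv]])
    print(json.dumps(rows).replace(" ",""))
def push(s,face,gap=0.,lead=0.,half=.011,z=.15,extra=0.):
    """tool pose for handle travel s deg, face +1/-1 (tool x sign), gap behind the handle"""
    th=TH0-np.radians(s); t=np.array([np.sin(th),-np.cos(th)]); h=A+.068*np.array([np.cos(th),np.sin(th)])
    p=h-t*(.012+half+gap); xaz=np.degrees(np.arctan2(t[1],t[0]))+(0 if face>0 else 180)
    return [p[0],p[1],z,xaz+90]
E
python3 - <<'E'
from h import *
p0=state()["eef_pos"];q=push(0,1,.018);print(q,zaz())
gen([[*(p0[:2]+(np.array(q[:2])-p0[:2])*min(1,i/15)),.256,-66.4+8.2*i] for i in range(1,13)])
E
```

```text
[np.float64(0.47509737852598777), np.float64(0.01547483315548761), 0.15, np.float64(117.0)] -66.40711019527389
[[0,[-0.029,0.0,-0.032],[0.0,-0.14,0.0]],[0,[-0.059,0.0,-0.063],[0.0,-0.29,0.0]],[0,[-0.088,0.0,-0.095],[0.0,-0.43,0.0]],[0,[-0.118,0.0,-0.126],[0.0,-0.57,0.0]],[0,[-0.147,0.0,-0.158],[0.0,-0.72,0.0]],[0,[-0.177,0.0,-0.19],[0.0,-0.86,0.0]],[0,[-0.206,0.0,-0.221],[0.0,-1.0,0.0]],[0,[-0.236,0.0,-0.253],[0.0,-1.15,0.0]],[0,[-0.265,0.0,-0.284],[0.0,-1.29,0.0]],[0,[-0.294,0.0,-0.316],[0.0,-1.43,0.0]],[0,[-0.324,0.0,-0.348],[0.0,-1.57,0.0]],[0,[-0.353,0.0,-0.379],[0.0,-1.72,0.0]]]
```

Request:
{"api": "drive_tool", "payload": {"steps": [[0,[-0.029,0.0,-0.032],[0.0,-0.14,0.0]],[0,[-0.059,0.0,-0.063],[0.0,-0.29,0.0]],[0,[-0.088,0.0,-0.095],[0.0,-0.43,0.0]],[0,[-0.118,0.0,-0.126],[0.0,-0.57,0.0]],[0,[-0.147,0.0,-0.158],[0.0,-0.72,0.0]],[0,[-0.177,0.0,-0.19],[0.0,-0.86,0.0]],[0,[-0.206,0.0,-0.221],[0.0,-1.0,0.0]],[0,[-0.236,0.0,-0.253],[0.0,-1.15,0.0]],[0,[-0.265,0.0,-0.284],[0.0,-1.29,0.0]],[0,[-0.294,0.0,-0.316],[0.0,-1.43,0.0]],[0,[-0.324,0.0,-0.348],[0.0,-1.57,0.0]],[0,[-0.353,0.0,-0.379],[0.0,-1.72,0.0]]]}}

```text
t: 2.4
eef_pos: [0.4323, -0.1053, 0.2566]
tcp_rot: [-1.425, 0.782, -0.783]
contact_force: [0.7, -0.7, -0.1]
gripper_width: 0.0002
```

```bash
python3 - <<'E'
from h import *
s=state();p0=s["eef_pos"];q=push(0,1,.018);z0=zaz();print(p0,z0,s["joint_pos"].round(2),s["contact_force"],s["gripper_width"])
gen([[*(p0[:2]+(np.array(q[:2])-p0[:2])*min(1,i/4)),.252,min(117,z0+8.2*i)] for i in range(1,13)])
E
```

```text
[ 0.43234912 -0.10530406  0.25657032] 32.46812875660886 [-0.31  0.19  2.04  0.    0.9  -0.87] [ 0.69362087 -0.69413906 -0.13861782] 0.00018759702571447562
[[0,[-0.02,0.005,0.025],[0.0,-0.14,0.0]],[0,[-0.039,0.005,0.05],[0.0,-0.29,0.0]],[0,[-0.059,0.005,0.076],[0.0,-0.43,0.0]],[0,[-0.079,0.005,0.101],[0.0,-0.57,0.0]],[0,[-0.079,0.005,0.101],[0.0,-0.72,0.0]],[0,[-0.079,0.005,0.101],[0.0,-0.86,0.0]],[0,[-0.079,0.005,0.101],[0.0,-1.0,0.0]],[0,[-0.079,0.005,0.101],[0.0,-1.14,0.0]],[0,[-0.079,0.005,0.101],[0.0,-1.29,0.0]],[0,[-0.079,0.005,0.101],[0.0,-1.43,0.0]],[0,[-0.079,0.005,0.101],[0.0,-1.48,0.0]],[0,[-0.079,0.005,0.101],[0.0,-1.48,0.0]]]
```

Request:
{"api": "drive_tool", "payload": {"steps": [[0,[-0.02,0.005,0.025],[0.0,-0.14,0.0]],[0,[-0.039,0.005,0.05],[0.0,-0.29,0.0]],[0,[-0.059,0.005,0.076],[0.0,-0.43,0.0]],[0,[-0.079,0.005,0.101],[0.0,-0.57,0.0]],[0,[-0.079,0.005,0.101],[0.0,-0.72,0.0]],[0,[-0.079,0.005,0.101],[0.0,-0.86,0.0]],[0,[-0.079,0.005,0.101],[0.0,-1.0,0.0]],[0,[-0.079,0.005,0.101],[0.0,-1.14,0.0]],[0,[-0.079,0.005,0.101],[0.0,-1.29,0.0]],[0,[-0.079,0.005,0.101],[0.0,-1.43,0.0]],[0,[-0.079,0.005,0.101],[0.0,-1.48,0.0]],[0,[-0.079,0.005,0.101],[0.0,-1.48,0.0]]]}}

```text
t: 3.6
eef_pos: [0.4752, 0.0156, 0.2517]
tcp_rot: [-1.539, -0.375, 0.373]
contact_force: [-0.1, 0.1, 0.7]
gripper_width: -0.0005
```

```bash
python3 - <<'E'
from h import *
s=state();p0=s["eef_pos"];q=push(0,1,.018);z0=zaz();print(p0,z0,s["joint_pos"].round(2),s["contact_force"])
e=capture("side");draw(e,A,TH0,(200,60,360,260),"pics/s2.png",3)
w=capture("wrist");cv2.imwrite("pics/w2.png",w["img"][:,:,::-1])
gen([[*q[:2],.252-.034*i,117] for i in (1,2,3)]+[[*q[:2],.15,117]])
E
```

```text
[0.47521951 0.01555736 0.25168874] 117.31935359972141 [-0.03  0.24  1.99 -0.    0.91 -2.08] [-0.1311773   0.06971838  0.7442987 ]
[[0,[0.0,0.034,0.0],[0.0,0.0,0.0]],[0,[0.0,0.068,0.0],[0.0,0.0,0.0]],[0,[0.0,0.102,0.0],[0.0,0.0,0.0]],[0,[0.0,0.102,0.0],[0.0,0.0,0.0]]]
```

View pics/s2.png

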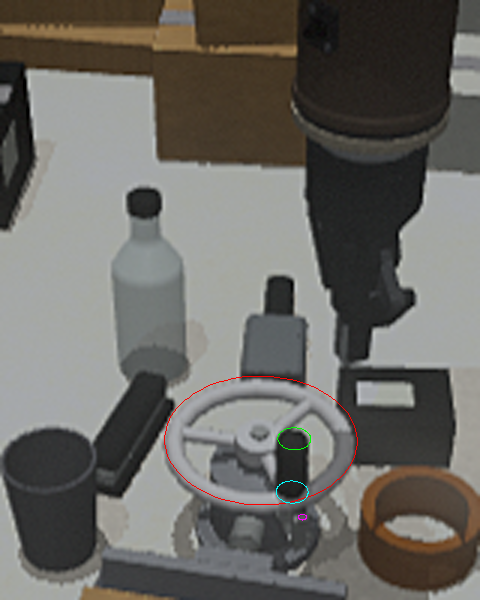

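View pics/w2.png

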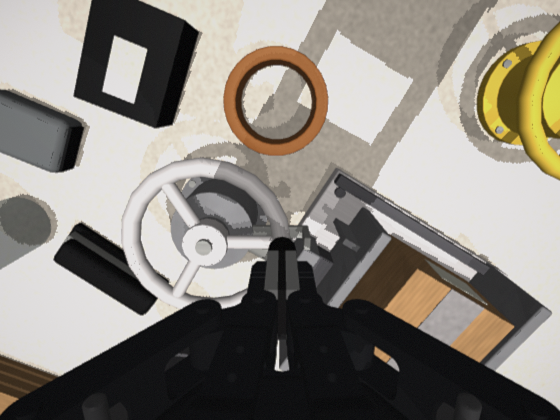

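The side overlay now fits the rim, handle and pointer. In the wrist view the handle top at (282,243) lies straight ahead of the shut fingers. Next I lower the tool behind it.

Request:
{"api": "drive_tool", "payload": {"steps": [[0,[0.0,0.034,0.0],[0.0,0.0,0.0]],[0,[0.0,0.068,0.0],[0.0,0.0,0.0]],[0,[0.0,0.102,0.0],[0.0,0.0,0.0]],[0,[0.0,0.102,0.0],[0.0,0.0,0.0]]]}}

```text
t: 4.1
eef_pos: [0.473, 0.0156, 0.1467]
tcp_rot: [-1.538, -0.366, 0.374]
contact_force: [0.2, 0.4, 0.6]
gripper_width: -0.0005
```

```bash
python3 - <<'E'
from h import *
s=state();print(s["eef_pos"],zaz(),s["contact_force"])
e=capture("side");draw(e,A,TH0,(240,130,340,250),"pics/s3.png",5)
gen([push(0,1,g) for g in (.012,.006,.002)]+[push(k,1,0) for k in (2,5,9,13,17,21,25,29)])
E
```

```text
[0.47302362 0.01556591 0.14671273] 117.06457096150035 [0.22485266 0.37517255 0.57019007]
[[0,[0.007,-0.001,-0.001],[0.0,0.0,0.0]],[0,[0.013,-0.001,-0.001],[0.0,0.0,0.0]],[0,[0.017,-0.001,-0.001],[0.0,0.0,0.0]],[0,[0.021,-0.001,0.0],[0.0,0.04,0.0]],[0,[0.025,-0.001,0.001],[0.0,0.09,0.0]],[0,[0.03,-0.001,0.002],[0.0,0.16,0.0]],[0,[0.035,-0.001,0.003],[0.0,0.23,0.0]],[0,[0.04,-0.001,0.003],[0.0,0.3,0.0]],[0,[0.045,-0.001,0.003],[0.0,0.37,0.0]],[0,[0.05,-0.001,0.003],[0.0,0.44,0.0]],[0,[0.055,-0.001,0.002],[0.0,0.51,0.0]]]
```

View pics/s3.png

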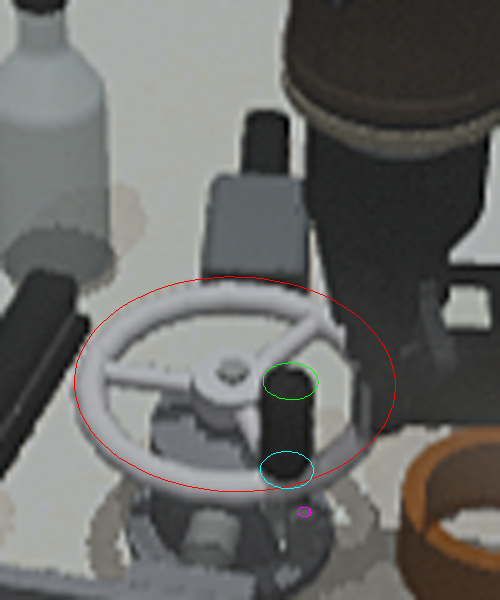

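Request:
{"api": "drive_tool", "payload": {"steps": [[0,[0.007,-0.005,-0.001],[0.0,0.0,0.0]],[0,[0.013,-0.005,-0.001],[0.0,0.0,0.0]],[0,[0.017,-0.005,-0.001],[0.0,0.0,0.0]],[0,[0.021,-0.005,0.0],[0.0,0.04,0.0]],[0,[0.025,-0.005,0.001],[0.0,0.09,0.0]],[0,[0.03,-0.005,0.002],[0.0,0.16,0.0]],[0,[0.035,-0.005,0.003],[0.0,0.23,0.0]],[0,[0.04,-0.005,0.003],[0.0,0.3,0.0]],[0,[0.045,-0.005,0.003],[0.0,0.37,0.0]],[0,[0.05,-0.005,0.003],[0.0,0.44,0.0]],[0,[0.055,-0.005,0.002],[0.0,0.51,0.0]]]}}

```text
t: 5.25
eef_pos: [0.5225, 0.0428, 0.1544]
tcp_rot: [-1.571, 0.033, -0.029]
contact_force: [-2.4, 0.4, 2.2]
gripper_width: 0.0
```

```bash
python3 - <<'E'
from h import *
s=state();print(s["eef_pos"],zaz(),s["contact_force"],s["torque"], push(29,1,0))
e=capture("side");draw(e,A,TH0-np.radians(29),(230,130,350,250),"pics/s4.png",5)
gen([push(29+6*k,1,0,z=.151) for k in range(1,13)])
E
```

```text
[0.52252243 0.04278255 0.15435424] 87.70367904010097 [-2.43319258  0.3500312   2.18338698] [0.06104523 0.36053344 0.02136472] [np.float64(0.5218871767543308), np.float64(0.04226126466145605), 0.15, np.float64(88.0)]
[[0,[0.006,0.003,0.001],[0.0,0.1,0.0]],[0,[0.013,0.003,0.003],[0.0,0.2,0.0]],[0,[0.021,0.003,0.003],[0.0,0.3,0.0]],[0,[0.028,0.003,0.003],[0.0,0.41,0.0]],[0,[0.036,0.003,0.002],[0.0,0.51,0.0]],[0,[0.043,0.003,0.0],[0.0,0.62,0.0]],[0,[0.05,0.003,-0.002],[0.0,0.72,0.0]],[0,[0.057,0.003,-0.006],[0.0,0.83,0.0]],[0,[0.063,0.003,-0.009],[0.0,0.93,0.0]],[0,[0.069,0.003,-0.014],[0.0,1.04,0.0]],[0,[0.074,0.003,-0.019],[0.0,1.14,0.0]],[0,[0.079,0.003,-0.025],[0.0,1.25,0.0]]]
```

View pics/s4.png

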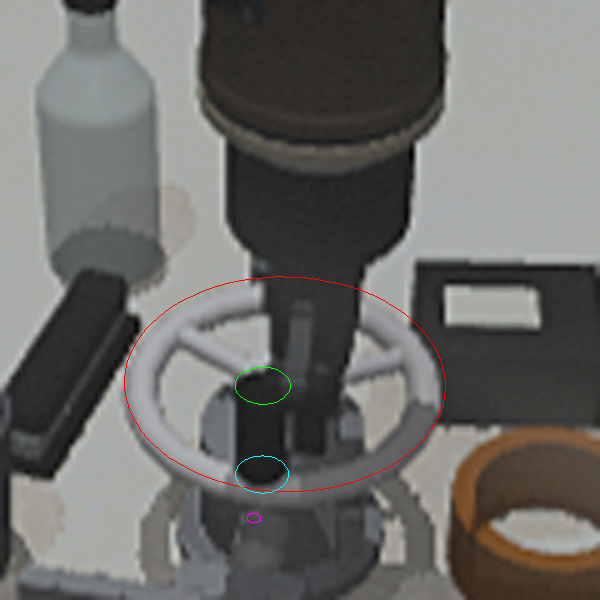

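The model fits: the handle sits on the predicted circles at 29° of travel and the push force is about 2.4 N. I'll continue the stroke.

Request:
{"api": "drive_tool", "payload": {"steps": [[0,[0.006,0.002,0.001],[0.0,0.1,0.0]],[0,[0.013,0.002,0.003],[0.0,0.2,0.0]],[0,[0.021,0.002,0.003],[0.0,0.3,0.0]],[0,[0.028,0.002,0.003],[0.0,0.41,0.0]],[0,[0.036,0.002,0.002],[0.0,0.51,0.0]],[0,[0.043,0.002,0.0],[0.0,0.62,0.0]],[0,[0.05,0.002,-0.002],[0.0,0.72,0.0]],[0,[0.057,0.002,-0.006],[0.0,0.83,0.0]],[0,[0.063,0.002,-0.009],[0.0,0.93,0.0]],[0,[0.069,0.002,-0.014],[0.0,1.04,0.0]],[0,[0.074,0.002,-0.019],[0.0,1.14,0.0]],[0,[0.079,0.002,-0.025],[0.0,1.25,0.0]]]}}

```text
t: 6.5
eef_pos: [0.6018, 0.0146, 0.1531]
tcp_rot: [-1.326, 1.006, -1.005]
contact_force: [-2.0, 2.5, -0.2]
gripper_width: 0.0
```

```bash
python3 - <<'E'
from h import *
s=state();print(s["eef_pos"],zaz(),s["contact_force"],s["joint_pos"].round(2), push(101,1,0))
e=capture("side");draw(e,A,TH0-np.radians(101),(230,130,350,250),"pics/s5.png",5)
gen([push(101+6*k,1,0,z=.151) for k in range(1,13)])
E
```

```text
[0.60181438 0.01464241 0.15305276] 15.673855960812533 [-2.01583674  2.49363075 -0.16269182] [-0.03  0.53  1.8   0.    0.81 -0.3 ] [np.float64(0.6015261361400147), np.float64(0.014352359202137274), 0.15, np.float64(16.0)]
[[0,[0.006,0.002,0.001],[0.0,0.09,0.0]],[0,[0.014,0.002,0.003],[0.0,0.2,0.0]],[0,[0.021,0.002,0.003],[0.0,0.3,0.0]],[0,[0.029,0.002,0.003],[0.0,0.41,0.0]],[0,[0.036,0.002,0.002],[0.0,0.51,0.0]],[0,[0.043,0.002,0.0],[0.0,0.61,0.0]],[0,[0.051,0.002,-0.002],[0.0,0.72,0.0]],[0,[0.057,0.002,-0.006],[0.0,0.82,0.0]],[0,[0.064,0.002,-0.009],[0.0,0.93,0.0]],[0,[0.07,0.002,-0.014],[0.0,1.03,0.0]],[0,[0.075,0.002,-0.019],[0.0,1.14,0.0]],[0,[0.08,0.002,-0.025],[0.0,1.24,0.0]]]
```

View pics/s5.png

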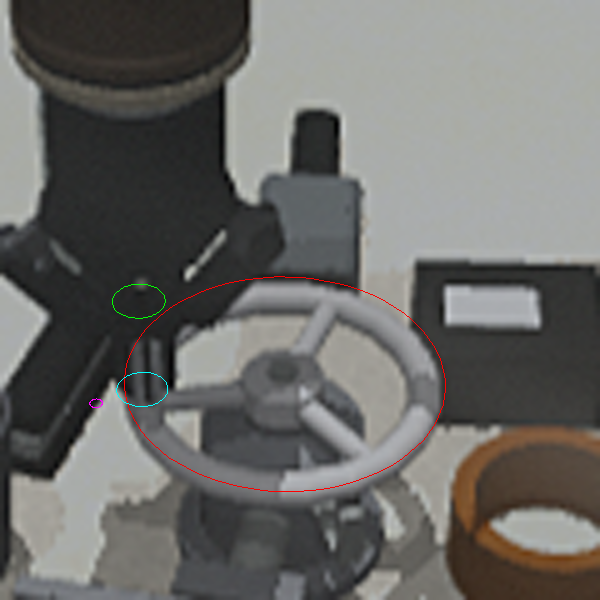

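Request:
{"api": "drive_tool", "payload": {"steps": [[0,[0.006,0.002,0.001],[0.0,0.09,0.0]],[0,[0.014,0.002,0.003],[0.0,0.2,0.0]],[0,[0.021,0.002,0.003],[0.0,0.3,0.0]],[0,[0.029,0.002,0.003],[0.0,0.41,0.0]],[0,[0.036,0.002,0.002],[0.0,0.51,0.0]],[0,[0.043,0.002,0.0],[0.0,0.61,0.0]],[0,[0.051,0.002,-0.002],[0.0,0.72,0.0]],[0,[0.057,0.002,-0.006],[0.0,0.82,0.0]],[0,[0.064,0.002,-0.009],[0.0,0.93,0.0]],[0,[0.07,0.002,-0.014],[0.0,1.03,0.0]],[0,[0.075,0.002,-0.019],[0.0,1.14,0.0]],[0,[0.08,0.002,-0.025],[0.0,1.24,0.0]]]}}

```text
t: 7.75
eef_pos: [0.6002, -0.07, 0.1518]
tcp_rot: [-0.576, 1.881, -1.882]
contact_force: [3.1, 1.7, -1.1]
gripper_width: -0.0001
```

```bash
python3 - <<'E'
from h import *
s=state();print(s["eef_pos"],zaz(),s["contact_force"],s["joint_pos"].round(2), push(173,1,0))
gen([push(173+6*k,1,0,z=.151) for k in range(1,13)])
E
```

```text
[ 0.60017683 -0.07001328  0.15179079] -55.865750363280185 [ 3.09653031  1.65703036 -1.10859587] [-0.17  0.54  1.8   0.    0.8   0.81] [np.float64(0.5995929816047767), np.float64(-0.07001311815391566), 0.15, np.float64(-56.0)]
[[0,[0.008,0.001,0.002],[0.0,0.11,0.0]],[0,[0.015,0.001,0.003],[0.0,0.21,0.0]],[0,[0.023,0.001,0.003],[0.0,0.32,0.0]],[0,[0.03,0.001,0.003],[0.0,0.42,0.0]],[0,[0.038,0.001,0.002],[0.0,0.53,0.0]],[0,[0.045,0.001,0.0],[0.0,0.63,0.0]],[0,[0.052,0.001,-0.003],[0.0,0.74,0.0]],[0,[0.059,0.001,-0.006],[0.0,0.84,0.0]],[0,[0.065,0.001,-0.01],[0.0,0.94,0.0]],[0,[0.071,0.001,-0.015],[0.0,1.05,0.0]],[0,[0.076,0.001,-0.02],[0.0,1.15,0.0]],[0,[0.081,0.001,-0.026],[0.0,1.26,0.0]]]
```

Request:
{"api": "drive_tool", "payload": {"steps": [[0,[0.008,0.001,0.002],[0.0,0.11,0.0]],[0,[0.015,0.001,0.003],[0.0,0.21,0.0]],[0,[0.023,0.001,0.003],[0.0,0.32,0.0]],[0,[0.03,0.001,0.003],[0.0,0.42,0.0]],[0,[0.038,0.001,0.002],[0.0,0.53,0.0]],[0,[0.045,0.001,0.0],[0.0,0.63,0.0]],[0,[0.052,0.001,-0.003],[0.0,0.74,0.0]],[0,[0.059,0.001,-0.006],[0.0,0.84,0.0]],[0,[0.065,0.001,-0.01],[0.0,0.94,0.0]],[0,[0.071,0.001,-0.015],[0.0,1.05,0.0]],[0,[0.076,0.001,-0.02],[0.0,1.15,0.0]],[0,[0.081,0.001,-0.026],[0.0,1.26,0.0]]]}}

```text
t: 8.95
eef_pos: [0.5194, -0.0941, 0.1516]
tcp_rot: [-0.64, -1.84, 1.839]
contact_force: [2.8, -0.9, 1.7]
gripper_width: 0.0001
```

```bash
python3 - <<'E'
from h import *
s=state();print(s["eef_pos"],zaz(),s["contact_force"],s["joint_pos"].round(2), push(245,1,0))
z0=zaz()
P=[push(245,1,.014,z=.152),push(245,1,.028,z=.152),push(245,1,.028,z=.185),push(245,1,.028,z=.215)]
for k in range(1,9): q=push(245,1,.028,z=.215); q[3]+=8*k; P.append(q)
gen(P)
e=capture("side");draw(e,A,TH0-np.radians(245),(230,130,350,250),"pics/s6.png",5)
E
```

```text
[ 0.51939473 -0.09413808  0.15156656] -128.09348458770998 [ 2.82442552 -0.9378416   1.6791991 ] [-0.24  0.45  1.98  0.    0.71  2.  ] [np.float64(0.5187592670108098), np.float64(-0.09424494517774722), 0.15, np.float64(231.99999999999997)]
[[0,[-0.014,0.0,0.0],[0.0,0.0,0.0]],[0,[-0.028,0.0,0.0],[0.0,0.0,0.0]],[0,[-0.028,-0.033,0.0],[0.0,0.0,0.0]],[0,[-0.028,-0.063,0.0],[0.0,0.0,0.0]],[0,[-0.028,-0.063,0.0],[0.0,-0.14,0.0]],[0,[-0.028,-0.063,0.0],[0.0,-0.28,0.0]],[0,[-0.028,-0.063,0.0],[0.0,-0.42,0.0]],[0,[-0.028,-0.063,0.0],[0.0,-0.56,0.0]],[0,[-0.028,-0.063,0.0],[0.0,-0.7,0.0]],[0,[-0.028,-0.063,0.0],[0.0,-0.84,0.0]],[0,[-0.028,-0.063,0.0],[0.0,-0.98,0.0]],[0,[-0.028,-0.063,0.0],[0.0,-1.12,0.0]]]
```

View pics/s6.png

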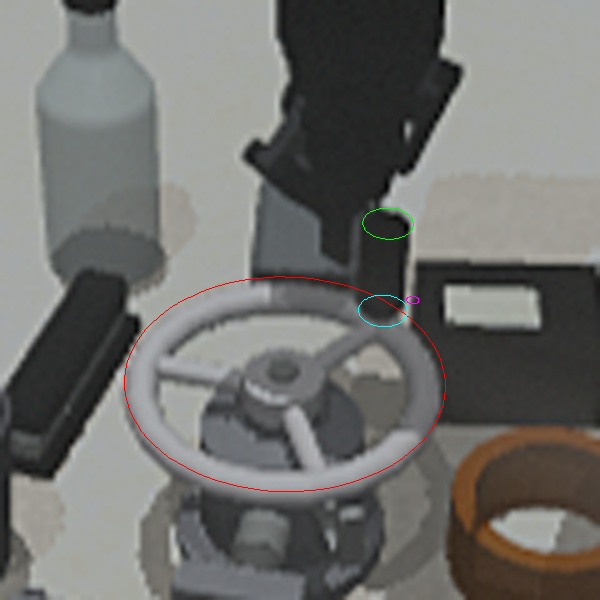

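The handle is on the prediction at 245°. Now I back off, lift and turn the tool round so the last part can be pushed with the opposite face, which keeps the last joint within its range.

Request:
{"api": "drive_tool", "payload": {"steps": [[0,[-0.014,0.0,0.0],[0.0,0.0,0.0]],[0,[-0.028,0.0,0.0],[0.0,0.0,0.0]],[0,[-0.028,-0.033,0.0],[0.0,0.0,0.0]],[0,[-0.028,-0.063,0.0],[0.0,0.0,0.0]],[0,[-0.028,-0.063,0.0],[0.0,-0.14,0.0]],[0,[-0.028,-0.063,0.0],[0.0,-0.28,0.0]],[0,[-0.028,-0.063,0.0],[0.0,-0.42,0.0]],[0,[-0.028,-0.063,0.0],[0.0,-0.56,0.0]],[0,[-0.028,-0.063,0.0],[0.0,-0.7,0.0]],[0,[-0.028,-0.063,0.0],[0.0,-0.84,0.0]],[0,[-0.028,-0.063,0.0],[0.0,-0.98,0.0]],[0,[-0.028,-0.063,0.0],[0.0,-1.12,0.0]]]}}

```text
t: 10.2
eef_pos: [0.5411, -0.112, 0.2146]
tcp_rot: [-0.453, 1.965, -1.968]
contact_force: [0.1, 0.4, 0.1]
gripper_width: -0.0001
```

```bash
python3 - <<'E'
from h import *
s=state();z0=zaz();print(s["eef_pos"],z0,s["contact_force"],s["joint_pos"].round(2), push(245,-1,.028))
gen([[*push(245,-1,.028,z=.215)[:3],z0+8.2*k] for k in range(1,13)])
E
```

```text
[ 0.5410555  -0.11199484  0.21460918] -63.8394648167867 [0.13696252 0.42299882 0.07627544] [-0.26  0.39  1.87  0.    0.88  0.85] [np.float64(0.540823568111798), np.float64(-0.11148346648686566), 0.15, np.float64(412.0)]
[[0,[0.0,0.0,-0.001],[0.0,-0.14,0.0]],[0,[0.0,0.0,-0.001],[0.0,-0.29,0.0]],[0,[0.0,0.0,-0.001],[0.0,-0.43,0.0]],[0,[0.0,0.0,-0.001],[0.0,-0.57,0.0]],[0,[0.0,0.0,-0.001],[0.0,-0.72,0.0]],[0,[0.0,0.0,-0.001],[0.0,-0.86,0.0]],[0,[0.0,0.0,-0.001],[0.0,-1.0,0.0]],[0,[0.0,0.0,-0.001],[0.0,-1.14,0.0]],[0,[0.0,0.0,-0.001],[0.0,-1.29,0.0]],[0,[0.0,0.0,-0.001],[0.0,-1.43,0.0]],[0,[0.0,0.0,-0.001],[0.0,-1.57,0.0]],[0,[0.0,0.0,-0.001],[0.0,-1.72,0.0]]]
```

Request:
{"api": "drive_tool", "payload": {"steps": [[0,[0.0,0.0,0.0],[0.0,-0.14,0.0]],[0,[0.0,0.0,0.0],[0.0,-0.29,0.0]],[0,[0.0,0.0,0.0],[0.0,-0.43,0.0]],[0,[0.0,0.0,0.0],[0.0,-0.57,0.0]],[0,[0.0,0.0,0.0],[0.0,-0.72,0.0]],[0,[0.0,0.0,0.0],[0.0,-0.86,0.0]],[0,[0.0,0.0,0.0],[0.0,-1.0,0.0]],[0,[0.0,0.0,0.0],[0.0,-1.14,0.0]],[0,[0.0,0.0,0.0],[0.0,-1.29,0.0]],[0,[0.0,0.0,0.0],[0.0,-1.43,0.0]],[0,[0.0,0.0,0.0],[0.0,-1.57,0.0]],[0,[0.0,0.0,0.0],[0.0,-1.72,0.0]]]}}

```text
t: 11.4
eef_pos: [0.5425, -0.1129, 0.2147]
tcp_rot: [-1.438, 0.742, -0.749]
contact_force: [-0.2, -0.2, 0.2]
gripper_width: -0.0001
```

```bash
python3 - <<'E'
from h import *
s=state();z0=zaz();print(s["eef_pos"],z0,s["contact_force"],s["joint_pos"].round(2))
q=push(245,-1,.028)
gen([[*q[:2],.215,z0+(52-z0)*.5],[*q[:2],.215,52],[*q[:2],.185,52],[*q[:2],.158,52],[*q[:2],.152,52],[*q[:2],.152,52]]+[push(245,-1,g,z=.152) for g in (.022,.016,.01,.005,.002,.002)])
E
```

```text
[ 0.54254894 -0.11287475  0.21474011] 35.22839314497321 [-0.20881994 -0.18251613  0.23993472] [-0.26  0.39  1.87  0.    0.88 -0.88]
[[0,[-0.002,0.0,-0.001],[0.0,-0.15,0.0]],[0,[-0.002,0.0,-0.001],[0.0,-0.29,0.0]],[0,[-0.002,0.03,-0.001],[0.0,-0.29,0.0]],[0,[-0.002,0.057,-0.001],[0.0,-0.29,0.0]],[0,[-0.002,0.063,-0.001],[0.0,-0.29,0.0]],[0,[-0.002,0.063,-0.001],[0.0,-0.29,0.0]],[0,[-0.008,0.063,-0.003],[0.0,-0.29,0.0]],[0,[-0.014,0.063,-0.004],[0.0,-0.29,0.0]],[0,[-0.02,0.063,-0.006],[0.0,-0.29,0.0]],[0,[-0.024,0.063,-0.007],[0.0,-0.29,0.0]],[0,[-0.027,0.063,-0.008],[0.0,-0.29,0.0]],[0,[-0.027,0.063,-0.008],[0.0,-0.29,0.0]]]
```

Request:
{"api": "drive_tool", "payload": {"steps": [[0,[-0.002,0.0,-0.001],[0.0,-0.15,0.0]],[0,[-0.002,0.0,-0.001],[0.0,-0.29,0.0]],[0,[-0.002,0.03,-0.001],[0.0,-0.29,0.0]],[0,[-0.002,0.057,-0.001],[0.0,-0.29,0.0]],[0,[-0.002,0.063,-0.001],[0.0,-0.29,0.0]],[0,[-0.002,0.063,-0.001],[0.0,-0.29,0.0]],[0,[-0.008,0.063,-0.003],[0.0,-0.29,0.0]],[0,[-0.014,0.063,-0.004],[0.0,-0.29,0.0]],[0,[-0.02,0.063,-0.006],[0.0,-0.29,0.0]],[0,[-0.024,0.063,-0.007],[0.0,-0.29,0.0]],[0,[-0.027,0.063,-0.008],[0.0,-0.29,0.0]],[0,[-0.027,0.063,-0.008],[0.0,-0.29,0.0]]]}}

```text
t: 12.6
eef_pos: [0.5204, -0.0952, 0.1519]
tcp_rot: [-1.507, 0.517, -0.525]
contact_force: [0.3, -0.9, 0.4]
gripper_width: -0.0003
```

```bash
python3 - <<'E'
from h import *
s=state();z0=zaz();print(s["eef_pos"],z0,s["contact_force"],s["joint_pos"].round(2))
gen([push(k,-1,0,z=.152) for k in [246,249,254,260,266,272,278,284,290,296,302,308]])
e=capture("side");draw(e,A,TH0-np.radians(245),(230,130,350,250),"pics/s7.png",5)
E
```

```text
[ 0.52039373 -0.09516461  0.15186971] 51.86567256236445 [ 0.32333029 -0.86207096  0.39824922] [-0.24  0.45  1.98  0.    0.71 -1.14]
[[0,[-0.003,0.0,-0.001],[0.0,0.02,0.0]],[0,[-0.007,0.0,-0.002],[0.0,0.07,0.0]],[0,[-0.013,0.0,-0.003],[0.0,0.15,0.0]],[0,[-0.02,0.0,-0.004],[0.0,0.26,0.0]],[0,[-0.028,0.0,-0.004],[0.0,0.36,0.0]],[0,[-0.035,0.0,-0.003],[0.0,0.47,0.0]],[0,[-0.043,0.0,-0.002],[0.0,0.57,0.0]],[0,[-0.05,0.0,0.0],[0.0,0.68,0.0]],[0,[-0.057,0.0,0.003],[0.0,0.78,0.0]],[0,[-0.063,0.0,0.007],[0.0,0.89,0.0]],[0,[-0.069,0.0,0.011],[0.0,0.99,0.0]],[0,[-0.075,0.0,0.016],[0.0,1.1,0.0]]]
```

View pics/s7.png

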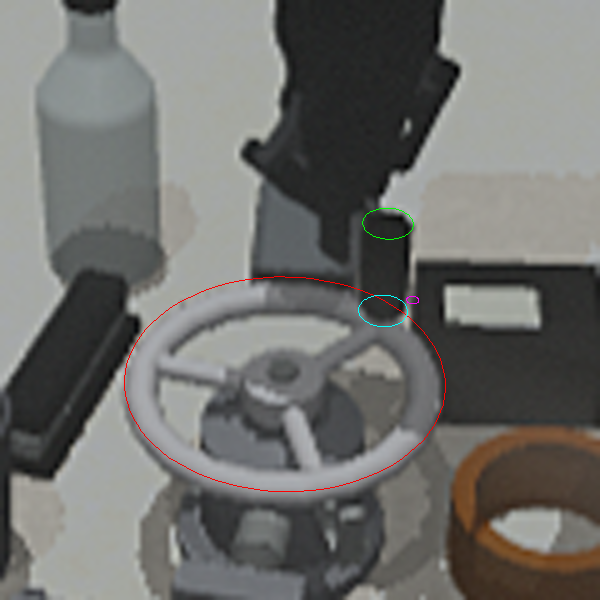

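The fingers are now just behind the handle, and it hasn't moved. I'll push on to 308°.

Request:
{"api": "drive_tool", "payload": {"steps": [[0,[-0.003,0.0,-0.001],[0.0,0.02,0.0]],[0,[-0.007,0.0,-0.002],[0.0,0.07,0.0]],[0,[-0.013,0.0,-0.003],[0.0,0.15,0.0]],[0,[-0.02,0.0,-0.004],[0.0,0.26,0.0]],[0,[-0.028,0.0,-0.004],[0.0,0.36,0.0]],[0,[-0.035,0.0,-0.003],[0.0,0.47,0.0]],[0,[-0.043,0.0,-0.002],[0.0,0.57,0.0]],[0,[-0.05,0.0,0.0],[0.0,0.68,0.0]],[0,[-0.057,0.0,0.003],[0.0,0.78,0.0]],[0,[-0.063,0.0,0.007],[0.0,0.89,0.0]],[0,[-0.069,0.0,0.011],[0.0,0.99,0.0]],[0,[-0.075,0.0,0.016],[0.0,1.1,0.0]]]}}

```text
t: 13.85
eef_pos: [0.4716, -0.0365, 0.1517]
tcp_rot: [-1.105, 1.351, -1.358]
contact_force: [-0.7, -2.6, 2.2]
gripper_width: 0.0001
```

```bash
python3 - <<'E'
from h import *
s=state();z0=zaz();print(s["eef_pos"],z0,s["contact_force"],s["joint_pos"].round(2),push(308,-1,0))
gen([push(k,-1,0,z=.152) for k in [314,320,326,332,338,343,347,350,352,353,353]])
e=capture("side");draw(e,A,TH0-np.radians(308),(230,130,350,250),"pics/s8.png",5)
E
```

```text
[ 0.4716137  -0.03654351  0.15167401] -11.473838423160425 [-0.71129285 -2.63574085  2.18423976] [-0.14  0.39  2.1  -0.    0.65  0.06] [np.float64(0.4713607446318983), np.float64(-0.036102413533691195), 0.15, np.float64(349.0)]
[[0,[-0.008,0.0,-0.002],[-0.01,0.1,0.0]],[0,[-0.015,0.0,-0.004],[-0.01,0.2,0.0]],[0,[-0.022,0.0,-0.004],[-0.01,0.31,0.0]],[0,[-0.03,0.0,-0.004],[-0.01,0.41,0.0]],[0,[-0.037,0.0,-0.003],[-0.01,0.52,0.0]],[0,[-0.044,0.0,-0.002],[-0.01,0.6,0.0]],[0,[-0.048,0.0,0.0],[-0.01,0.67,0.0]],[0,[-0.052,0.0,0.001],[-0.01,0.72,0.0]],[0,[-0.054,0.0,0.002],[-0.01,0.76,0.0]],[0,[-0.055,0.0,0.003],[-0.01,0.78,0.0]],[0,[-0.055,0.0,0.003],[-0.01,0.78,0.0]]]
```

View pics/s8.png

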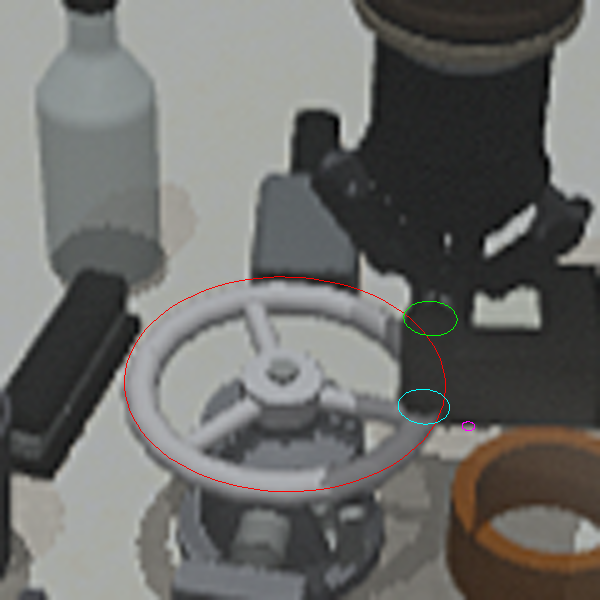

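Request:
{"api": "drive_tool", "payload": {"steps": [[0,[-0.008,0.0,-0.002],[0.0,0.1,0.0]],[0,[-0.015,0.0,-0.004],[0.0,0.2,0.0]],[0,[-0.022,0.0,-0.004],[0.0,0.31,0.0]],[0,[-0.03,0.0,-0.004],[0.0,0.41,0.0]],[0,[-0.037,0.0,-0.003],[0.0,0.52,0.0]],[0,[-0.044,0.0,-0.002],[0.0,0.6,0.0]],[0,[-0.048,0.0,0.0],[0.0,0.67,0.0]],[0,[-0.052,0.0,0.001],[0.0,0.72,0.0]],[0,[-0.054,0.0,0.002],[0.0,0.76,0.0]],[0,[-0.055,0.0,0.003],[0.0,0.78,0.0]],[0,[-0.055,0.0,0.003],[0.0,0.78,0.0]]]}}

```text
t: 15.0
eef_pos: [0.4854, 0.0174, 0.1515]
tcp_rot: [-0.564, 1.886, -1.89]
contact_force: [-0.1, 0.5, 0.8]
gripper_width: -0.0003
```

```bash
python3 - <<'E'
from h import *
s=state();z0=zaz();print(s["eef_pos"],z0,s["contact_force"],push(353,-1,0))
e=capture("side");draw(e,A,TH0-np.radians(353),(230,130,350,250),"pics/s9.png",5)
d=capture("top");draw(d,A,TH0-np.radians(353),(230,150,340,250),"pics/t9.png",5)
cv2.imwrite("pics/e9.png",e["img"]);
E
```

```text
[0.48544351 0.01742927 0.15152974] -56.54312947510711 [-0.1404226   0.50727329  0.78086098] [np.float64(0.48540701839522327), np.float64(0.01701311815391568), 0.15, np.float64(304.0)]
```

View pics/s9.png

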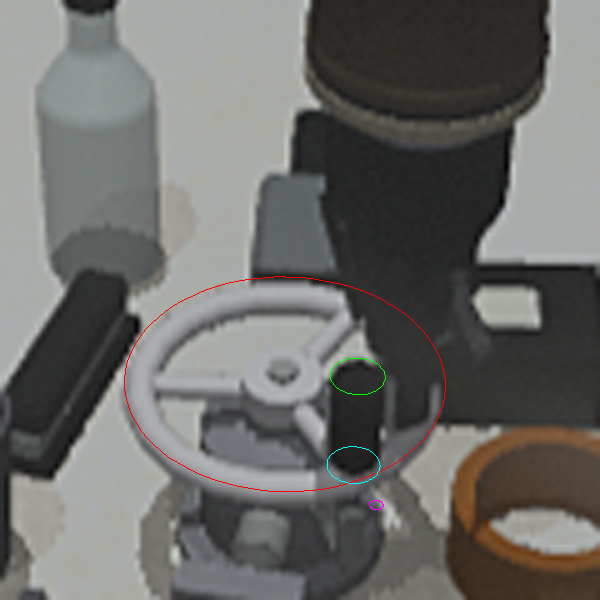

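View pics/t9.png

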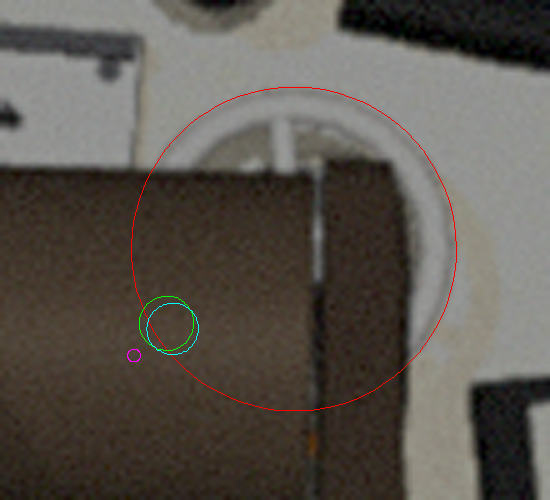

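```bash
python3 - <<'E'
from h import *
gen([push(k,-1,0,z=.152) for k in [355,357,358,359,359,359]])
a=cv2.imread("pics/side0.png");b=cv2.imread("pics/e9.png")[:,:,::-1]
for r in (210,214,218): print(r,a[r,285:312].mean(1).astype(int),b[r,285:312].mean(1).astype(int))
E
```

```text
[[0,[-0.002,0.0,0.0],[0.0,0.03,0.0]],[0,[-0.005,0.0,-0.001],[0.0,0.06,0.0]],[0,[-0.006,0.0,-0.001],[0.0,0.08,0.0]],[0,[-0.007,0.0,-0.002],[0.0,0.1,0.0]],[0,[-0.007,0.0,-0.002],[0.0,0.1,0.0]],[0,[-0.007,0.0,-0.002],[0.0,0.1,0.0]]]
210 [149 149 146 139 126 125  75  37  41  42  44  45  48  48  46  45  40  51
 180 174 170 170 169 169 170 172 127] [147 147 148 138 120 138 106  73  73  87  86  38  33  39  36  42  39  40
  41  40  41  39  77  80  46  44  46]
214 [ 95  94  99 143 167 181 154  52  35  40  42  43  43  42  41  43  32  71
 161 158 157 158 155 154 143 154 169] [ 95  95  94  80 116 149 166 175 181 155  89  34  33  35  35  35  38  39
  37  39  34  41  75  68  41  39  38]
218 [107  80  75  71  89 151 107  39  34  39  40  40  40  40  36  42  33  64
 167 162 149 151 168 172 173 171 166] [107  77  76  80  85  65  63 111 152 121  72  32  31  32  36  37  34  36
  37  33  26  76  89  95  99  98  97]
```

Request:
{"api": "drive_tool", "payload": {"steps": [[0,[-0.002,0.0,0.0],[0.0,0.03,0.0]],[0,[-0.004,0.0,-0.001],[0.0,0.06,0.0]],[0,[-0.005,0.0,-0.001],[0.0,0.08,0.0]],[0,[-0.006,0.0,-0.001],[0.0,0.09,0.0]],[0,[-0.006,0.0,-0.001],[0.0,0.09,0.0]]]}}

```text
t: 15.6
eef_pos: [0.4899, 0.0215, 0.1515]
tcp_rot: [-0.487, 1.941, -1.945]
contact_force: [-0.9, -0.9, 0.2]
gripper_width: -0.0001
```

```bash
cat >> h.py <<'E'
def meas(b):
    a=cv2.imread("pics/side0.png")[:,:,::-1]
    def edge(im,r):
        p=im[r-1:r+2,283:312].mean((0,2)); k=next(i for i in range(3,29) if p[i]<70 and p[i+1]<60 and p[i+2]<60 and p[i+3]<60)
        return 283+k-1+(p[k-1]-70)/(p[k-1]-p[k]) if p[k-1]>70 else np.nan
    return np.array([[edge(a,r),edge(b,r)] for r in range(208,222)])
E
python3 - <<'E'
from h import *
s=state();print(s["eef_pos"],zaz(),s["contact_force"],push(358,-1,0))
e=capture("side");cv2.imwrite("pics/e10.png",e["img"])
m=meas(e["img"]);print(m.round(2).tolist());print(np.nanmedian(m[:,1]-m[:,0]))
m=meas(cv2.imread("pics/e9.png"));print(np.nanmedian(m[:,1]-m[:,0]))
for k in (353,358,359,360): 
  th=TH0-np.radians(k); print(k,w2px(e,np.array([A[0]+.068*np.cos(th),A[1]+.068*np.sin(th),.138])))
E
```

```text
[0.48992452 0.02153388 0.15154537] -61.65152518084566 [-0.92417124 -0.88089291  0.16018931] [np.float64(0.4894166925590429), np.float64(0.021823518819813183), 0.15, np.float64(299.0)]
[[291.85, 293.09], [291.68, 292.89], [291.49, 292.66], [291.47, 292.52], [291.66, 292.7], [291.78, 292.86], [291.82, 292.99], [291.83, 293.1], [291.81, 293.03], [291.73, 292.93], [291.62, 292.83], [291.48, 292.71], [291.37, 292.61], [291.13, 292.43]]
1.2114635304592127
3.611487605958672
353 [300.64890151 213.45812864]
358 [298.24950129 214.1931144 ]
359 [297.75689944 214.32282475]
360 [297.26044262 214.44664861]
```

The handle is about 2.4° short of its starting image position, so I'll nudge it forward.

Request:
{"api": "drive_tool", "payload": {"steps": [[0,[-0.001,0.0,0.0],[0.0,0.01,0.0]],[0,[-0.002,0.0,0.0],[0.0,0.03,0.0]],[0,[-0.002,0.0,0.0],[0.0,0.03,0.0]]]}}

```text
t: 15.95
eef_pos: [0.4918, 0.0225, 0.1515]
tcp_rot: [-0.459, 1.96, -1.964]
contact_force: [-1.7, 0.2, -0.0]
gripper_width: -0.0002
```

```bash
python3 - <<'E'
from h import *
s=state();print(s["eef_pos"],zaz(),s["contact_force"])
e=capture("side");cv2.imwrite("pics/e11.png",e["img"])
m=meas(e["img"]);print((m[:,1]-m[:,0]).round(2))
E
```

```text
[0.49181536 0.02252179 0.15153209] -63.41445302328494 [-1.70946679  0.23740893 -0.0152111 ]
[0.55 0.47 0.38 0.34 0.38 0.49 0.49 0.41 0.32 0.28 0.28 0.29 0.2  0.29]
```

Request:
{"api": "drive_tool", "payload": {"steps": [[0,[-0.001,0.0,0.0],[0.0,0.01,0.0]],[0,[-0.001,0.0,0.0],[0.0,0.01,0.0]]]}}

```text
t: 16.2
eef_pos: [0.4929, 0.023, 0.1516]
tcp_rot: [-0.45, 1.965, -1.969]
contact_force: [-0.9, -0.6, -0.7]
gripper_width: -0.0001
```

```bash
python3 - <<'E'
from h import *
s=state();print(s["eef_pos"],zaz(),s["contact_force"])
e=capture("side");cv2.imwrite("pics/e12.png",e["img"])
m=meas(e["img"]);print((m[:,1]-m[:,0]).round(2))
a=cv2.imread("pics/side0.png")[160:260,230:340];b=e["img"][160:260,230:340,::-1]
cv2.imwrite("pics/c12.png",cv2.resize(np.hstack([a,b]),None,fx=3.6,fy=3.6,interpolation=cv2.INTER_CUBIC))
E
```

```text
[0.49285142 0.0229798  0.15155136] -63.96671357614338 [-0.895649   -0.5764194  -0.66428244]
[ 0.08  0.12  0.13  0.13  0.12  0.13  0.11  0.06  0.02  0.02  0.04  0.01
 -0.11 -0.05]
```

View pics/c12.png

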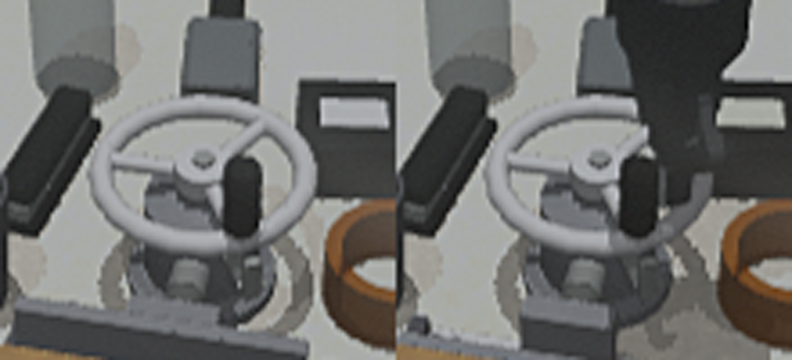

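The handle is back at its starting image position to within about 0.1 px (roughly 0.2°). Now I back straight off, lift and move clear.

Request:
{"api": "drive_tool", "payload": {"steps": [[0,[0.01,0.0,0.0],[0.0,0.0,0.0]],[0,[0.025,0.0,0.0],[0.0,0.0,0.0]],[0,[0.028,-0.03,0.0],[0.0,0.0,0.0]],[0,[0.028,-0.07,0.0],[0.0,0.0,0.0]],[0,[0.028,-0.11,0.0],[0.0,0.0,0.0]],[0,[0.055,-0.12,0.034],[0.0,0.0,0.0]],[0,[0.082,-0.12,0.068],[0.0,0.0,0.0]],[0,[0.109,-0.12,0.102],[0.0,0.0,0.0]],[0,[0.136,-0.12,0.136],[0.0,0.0,0.0]],[0,[0.163,-0.12,0.17],[0.0,0.0,0.0]],[0,[0.163,-0.12,0.17],[0.0,0.0,0.0]],[0,[0.163,-0.12,0.17],[0.0,0.0,0.0]]]}}

```text
t: 17.45
eef_pos: [0.4191, -0.202, 0.2712]
tcp_rot: [-0.448, 1.967, -1.971]
contact_force: [-0.8, 0.8, -0.6]
gripper_width: -0.0
```

```bash
python3 - <<'E'
from h import *
s=state();print(s["eef_pos"],s["contact_force"])
e=capture("side");cv2.imwrite("pics/e13.png",e["img"][:,:,::-1])
m=meas(e["img"]);print((m[:,1]-m[:,0]).round(2))
d=capture("top")
for n in ("fence","carton_mid","handle","tape_roll_mid","small_box_mid"): print(n,[(x["xyz"],x["conf"]) for x in search_frame(n,"top")][:3])
a=cv2.imread("pics/top0.png")[140:260,140:340];b=d["img"][140:260,140:340,::-1]
cv2.imwrite("pics/c13.png",cv2.resize(np.vstack([a,b]),None,fx=2.5*1,fy=2.5,interpolation=cv2.INTER_CUBIC))
E
```

```text
[ 0.41909864 -0.20199591  0.27116544] [-0.76092181  0.75224144 -0.60224185]
[ 0.05  0.1   0.12  0.12  0.11  0.1   0.08  0.03 -0.01  0.02  0.1   0.18
  0.17  0.14]
fence [([0.5488, 0.1379, 0.0834], 0.66)]
carton_mid [([0.5681, 0.2059, 0.1045], 0.66)]
handle [([0.5104, 0.0325, 0.1639], 0.65), ([0.2457, 0.2602, 0.1666], 0.53)]
tape_roll_mid [([0.402, -0.0246, 0.0442], 0.72)]
small_box_mid [([0.4389, -0.1577, 0.0484], 0.98), ([0.5493, 0.1364, 0.0808], 0.56), ([0.5552, -0.2569, 0.0344], 0.18)]
```

View pics/c13.png

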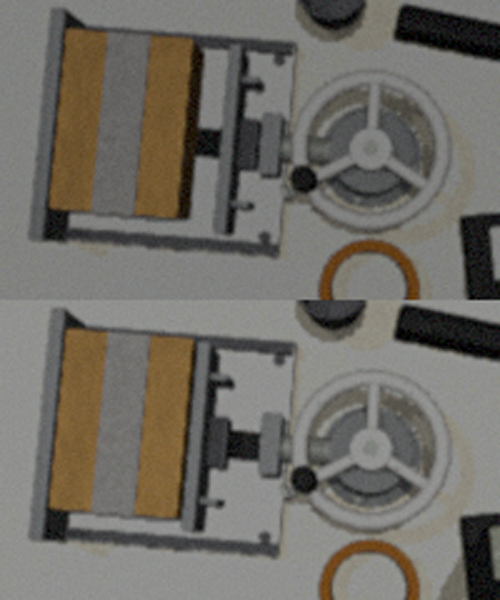

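View pics/e13.png

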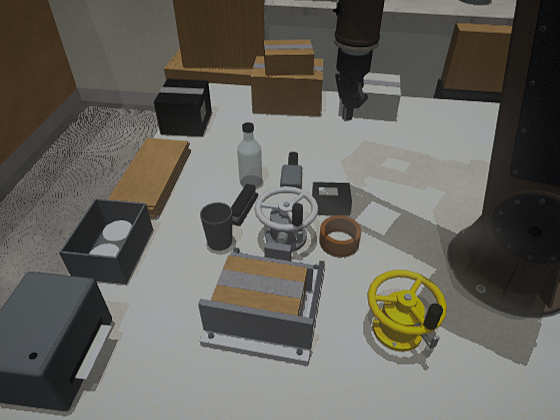

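```bash
python3 -c "
from workcell import *
close_job()"
```

```text
the job is handed in; nothing more can be done
```

The bright hand wheel has been pushed one full turn clockwise by its handle, and the job was handed in at about 17.5 s of robot time.

I pushed with the shut fingers only, in two strokes: 0–245°, then 245–360°. In between I backed off and lifted clear to turn the gripper round.

Last checks, with the arm clear at a height of 0.27 m:
- **Handle:** in the side picture it is within about 0.1 px (roughly 0.2°) of where it started beside the pointer. The network also put it within about 2 mm of its starting place.
- **Fence:** in the top picture it has closed up to just short of the carton, with only a narrow gap left. The network's two readings put the travel at about 34 mm, against the nominal 30 mm. That is within its roughly 4 mm error per reading, so I relied on the picture and the handle.
- **Carton and bench:** the carton looks unmoved in the before and after pictures. The network's carton reading shifted by about 5–6 mm, which I take as its own error. Everything else on the bench looks to be where it was.
- **Forces:** the contact forces I read between moves stayed below about 4 N. I did not check them during the moves.

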